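# Line up the turn-lock and hold the extractor's filter panel on its seal

### The arm

A 6-joint arm with a two-finger parallel gripper is mounted at the origin on the work surface. World frame = base frame: x ahead of the robot, y to its left, z up, the work surface at z = 0. Lengths are in m, angles in rad, forces in N, time in s.
With the tool pointing down it reaches from about 0.275 to 0.875 m from the base axis. Payload 12.5 kg.
Tool frame: the origin (TCP) lies between the finger pads; the fingertips stand 8 mm ahead of it and the grasp point (between the pads) lies 11 mm behind it; z points along the fingers, y is the line along which they close (so a half turn about z gives the same grasp; the last joint's range is limited). The gripper opens to 85 mm and grips with 20 to 120 N. Pads are 22 mm wide; open, the fingers measure 114 mm over their backs; the gripper's body (76 mm by 85 mm) begins 54 mm behind the grasp point. The pads swing forward as they close: fully open they stand 13 mm farther back than shut.
Start: joints at [-1.433, 0.351, 1.652, -0, 1.139, -0.085], TCP at [0.122, -0.536, 0.239] pointing down, gripper open.
Joint ranges: [-2.75, 2.75], [-0.79, 2.1], [0.01, 2.65], [-1.57, 4.71], [0.07, 3.14], [-2.87, 2.87]. Speed limits (rad/s): [2.22, 2.22, 2.79, 3.14, 3.14, 3.14].

### API

Orientations are given as a rotation vector (axis times angle).
In Python, from bench import * gives the robot as it stands.
- The arm moves only by the shell command python3 -m pendant 'ROWS' [FORCE]. ROWS is JSON, a list of rows, each a list of 7 numbers: the closure, from -1 (fully open) to 1 (shut), then the shift along the tool's x, y, z as a fraction of full scale, then the turn, a rotation vector about the tool's x, y, z as a fraction of full scale. A call has 1 to 10 rows; each row shifts and turns the commanded pose from where the row before left it, along the tool's axes as they then stand; what a row does not reach is not made up. Full scale, the value 1, is 0.04 m for a shift and 8 degrees for a turn. A row lasts 1/8 s, in which the tool goes at most 62.5 mm and 10.7 degrees, less where a joint would pass 70% of its speed; a pose out of reach is approached as far as the arm can. A call with a number of a shift or a turn outside -1 to 1 is refused whole. A call with a gripper value outside its range is refused whole. The fingers move at their own pace and stop on an object; FORCE is the grip in N (left out, the last holds). Time passes only in rows, so rows that do not move let the fingers close. It gives the time, the measured TCP pose, the force, the opening and the grip force at its end, in the units of the state.
- get_state(): the state, without advancing time (a new reading comes with each control period).
- read_camera(name): name is "scene" or "top"; returns a dict with "color" (384x512x3 uint8, red, green, blue), "fx", "fy", "cx", "cy" (pixels), "pose" (4x4, takes a point from camera to world coordinates). Camera axes: x right, y down, z forward; pixel columns grow to the right and rows downward; lengths in m; the calibration is good to about 2 mm. A picture is of the moment at which its call begins. There is no depth.
- finish_job(): hands the job in; it is judged then, once.
The state is a dict: "time_s": time; "joints": joint angles; "qvel": joint speeds; "effort": joint torques, N m; "tool_pos": TCP position; "tool_rot": TCP orientation; "ft_force": force on the tool from outside, world axes, zero at the start; "wrist_torque": the same for the moment, N m; "gripper_width": opening from 0.0 (shut) to 1.0 (fully open); "grasp_force": force on a finger pad.
Only numpy, scipy, OpenCV 4.12 (cv2) and the standard library are available. Lean on these libraries where they do the work, as an engineer would, in place of code of your own. Each camera call takes 0.05 s, during which the arm holds its last target. There are 200 camera calls.

### The job

The dust extractor has a new filter: turn the quarter-turn wing fastener on its deck until the wing lines up with the slot in the open panel, then swing the panel gently shut so that the slot drops over the wing. Press the panel fully home on its foam seal with your fingertips, firmly but not hard, and finish while still holding it down like that, with the wing left lined up: I will lock it while you hold. Leave everything else on the bench and on the machine where it is.

Things in the scene. Friction and masses are not known exactly. Their poses are not given: they have to be found in the camera images.
- extractor: Grey bench dust extractor, fixed; origin on the table under the middle of its filter well, x away from the robot, y left (give or take its yaw). Body x -180..130, y -250..140 mm; flat deck 130 mm up. Filter well with 5 mm steel rim, foam seal round it. Motor cowl 116 mm across, 42 mm above the deck, at x 45, y -185. Hose on the right side to x 260, y -340, 67 mm high.
- wing_head (a point): Middle of the fastener's steel wing head, at x 0, y +80 mm of the extractor, 156.5 mm above the table. An upright block 36 mm long (this frame's x), 9 mm thick (y), 22 mm high (15.5 to 37.5 mm above the deck) on an 11 mm round post; can be gripped across its 9 mm from above. Turns about the vertical (z).
- wing (a joint): Angle of the wing about the vertical, rad, counter-clockwise from above positive: 0 = its long side parallel to the slot and the hinge line (lined up), +-1.57 = crosswise (the locked way). Range -1.65 to 1.65, no stop or detent at 0; stays where it is left (friction 0.06 N m).
- panel (a joint): Opening of the panel, rad: 0 = fully home on the rim, 1.57 = upright, 1.85 = end stop. Hinge friction (0.32 N m) keeps it where it is left. Over the last 0.045 rad the foam seal pushes back, up to 1.6 N m at 0 (about 13 N at 130 mm from the hinge; 15 to 25 N there holds it well), and lifts it to about 0.035 when let go. A wing over about 0.2 rad out of line stops the panel at about 0.2.
- panel_hinge (a point): Middle of the hinge line, at x 0, y -80 mm of the extractor, 139 mm above the table. Turns with the panel: x along the hinge line, y from hinge to free edge, z out of the outer face (up when shut, to the right when upright). The panel: flat aluminium-coloured sheet-metal pan, 0.3 kg, x -105..105, y 6..190, z -4..4 mm.
- panel_slot (a point): Middle of the slot, on the panel's outer face, 161.5 mm from the hinge line; slot 44 mm long (this frame's x) by 21 mm wide; axes as panel_hinge. With the panel shut the wing sticks up through it, 24.5 mm above the outer face.
- old_filter: Bystander: used filter cartridge, flat cardboard-brown block 146 x 96 x 30 mm on the table to the left. Origin under its middle.
- tape_roll: Bystander: paper tape roll, 90 mm across, 22 mm high, lying on the extractor's deck at its near right corner. Origin under its middle.
- screwdriver: Bystander: screwdriver lying along the near edge of the extractor's deck.
- flask_a: Bystander: steel casting flask (open tube), 76 mm across, 60 mm high. Origin under its middle.
- flask_b: Bystander: a second flask like flask_a.
- jar: Bystander: clear jar with a lid, 72 mm across, 75 mm high. Origin under its middle.
- hammer: Bystander: hammer lying on the table to the right.
- wax_brush: Bystander: brush lying on the table to the right.

How it is judged:
By the outcome, as a careful person would: the job done as asked, in the order asked, and still so for the second after the job is handed in, while the arm keeps its last pose, push and grip.
It also fails if it takes over 58 s, if anything falls off the work surface, if the arm or the gripper's body presses on something with over 40 N, if the wrist force passes 120 N, or if a joint passes its speed limit or range.

## Working session

There is one attempt and no reset: what is moved stays moved. The work goes in short steps, Python scripts to look and compute and a shell command to move; the robot and the scene stay as the last step left them, time stands still between calls to the robot, and variables do not carry over. Pictures are saved under pics/ and viewed, at most 10 in all, crops included, and the job is handed in when it is done.

```bash
mkdir -p pics; python3 - <<'E'
from bench import *
import cv2,numpy as np
for n in("scene","top"):
    c=read_camera(n);cv2.imwrite(f"pics/{n}0.png",cv2.resize(c["color"][:,:,::-1],(800,600),interpolation=cv2.INTER_CUBIC))
    np.save(f"pics/{n}0.npy",c["color"])
    print(n,c["fx"],c["cx"],c["cy"],np.round(c["pose"],3).tolist())
s=get_state();print(s)
E
```

```text
scene 440.14220721355576 255.14521414949718 190.55463642742635 [[-0.453, 0.768, -0.454, 1.211], [0.891, 0.395, -0.222, 0.315], [0.009, -0.505, -0.863, 1.384], [0.0, 0.0, 0.0, 1.0]]
top 395.35213333292927 254.6201514135884 185.8093325548637 [[-0.016, -0.987, 0.161, 0.287], [-1.0, 0.019, 0.019, -0.043], [-0.022, -0.16, -0.987, 1.661], [0.0, 0.0, 0.0, 1.0]]
{'time_s': 0.1, 'joints': array([-1.43258723e+00,  3.51207802e-01,  1.65234617e+00, -2.83068719e-05,
        1.13910195e+00, -8.45838667e-02]), 'qvel': array([-7.94878910e-04, -1.36707270e-03, -1.64103562e-03, -7.69463780e-04,
        5.26837797e-04,  1.89339399e-05]), 'effort': array([ 6.58658737e-04, -5.06831431e+01, -2.91876841e+01, -1.10216304e-04,
        2.65718249e-03, -1.19970312e-05]), 'tool_pos': array([ 0.12151268, -0.53611701,  0.23880361]), 'tool_rot': array([-3.12106283e+00, -3.49139453e-01,  8.51082977e-05]), 'ft_force': array([0.44207632, 0.48231499, 0.67249067]), 'wrist_torque': array([-0.00443629,  0.02252965,  0.03409521]), 'grasp_force': 0.0, 'gripper_width': 0.9997782507418246}
```

View pics/scene0.png

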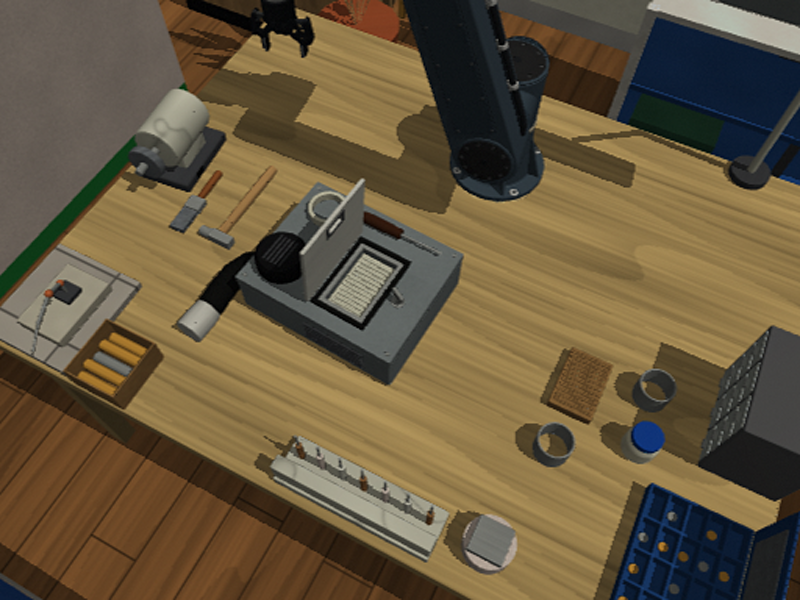

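View pics/top0.png

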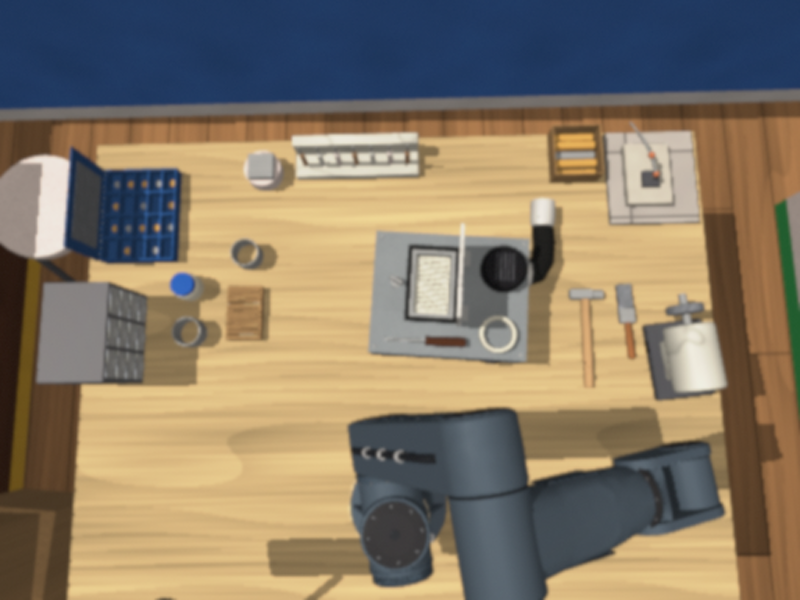

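The scene view shows the open extractor with its wing at about (397,296). In the top view the deck corners are near (377,232), (370,352), (527,360) and (530,238), and the wing is near (398,282). Next I'll fit the deck and zoom in on the wing.

```bash
cat >h.py <<'E'
import numpy as np,cv2
from bench import *
def ray(c,u,v,z):
    P=np.array(c["pose"]);d=P[:3,:3]@np.array([(u-c["cx"])/c["fx"],(v-c["cy"])/c["fy"],1.]);o=P[:3,3]
    return o+d*(z-o[2])/d[2]
def proj(c,p):
    P=np.array(c["pose"]);q=P[:3,:3].T@(np.array(p)-P[:3,3]);return np.array([c["fx"]*q[0]/q[2]+c["cx"],c["fy"]*q[1]/q[2]+c["cy"]])
def crop(c,u,v,w,h,name,k):
    im=c["color"][int(v-h/2):int(v+h/2),int(u-w/2):int(u+w/2),::-1]
    cv2.imwrite(name,cv2.resize(im,None,fx=k,fy=k,interpolation=cv2.INTER_CUBIC));print(int(u-w/2),int(v-h/2))
E
python3 - <<'E'
from h import *
t=read_camera("top");s=read_camera("scene")
k=.64
a=[ray(t,u*k,v*k,.13) for u,v in[(377,232),(370,352),(527,360),(530,238)]]
print(np.round(a,4).tolist())
b=[ray(s,u*k,v*k,.13) for u,v in[(462,257),(388,365),(318,183)]];print(np.round(b,4).tolist())
# wing rays
print(ray(t,398*k,282*k,.1565),ray(s,397*k,296*k,.1565))
A=s["color"][150:230,190:310,::-1];B=t["color"][140:235,230:350,::-1]
cv2.imwrite("pics/z.png",np.vstack([cv2.resize(A,(450,300),interpolation=2),cv2.resize(B,(450,300),interpolation=2)]))
crop(s,255,190,32,24,"pics/zs.png",12);crop(t,255,180,32,24,"pics/zt.png",12)
cv2.imwrite("pics/z2.png",np.hstack([cv2.imread("pics/zs.png"),cv2.imread("pics/zt.png")]))
E
```

```text
[[0.6881, 0.0379, 0.13], [0.3831, 0.0584, 0.13], [0.3569, -0.3272, 0.13], [0.6641, -0.3498, 0.13]]
[[0.3963, 0.069, 0.13], [0.7005, 0.044, 0.13], [0.3612, -0.3161, 0.13]]
[ 0.55279535 -0.0141376   0.1565    ] [ 0.56375657 -0.00574215  0.1565    ]
239 178
239 168
```

View pics/z2.png

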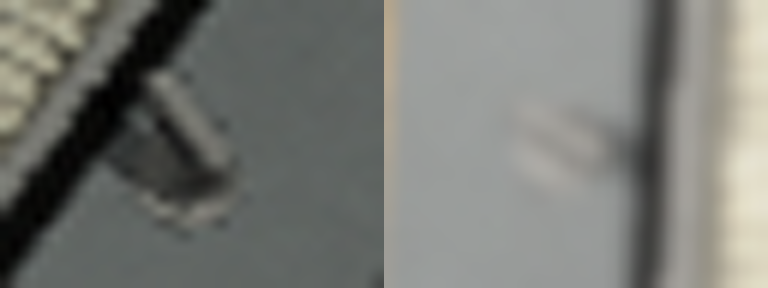

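The close-ups show the wing turned roughly 40° relative to the slot. The two views disagree by about 1 cm, so I'll triangulate to check.

```bash
cat >>h.py <<'E'
def tri(ca,pa,cb,pb):
    A=np.zeros((3,3));b=np.zeros(3);R=[]
    for c,p in((ca,pa),(cb,pb)):
        o=np.array(c["pose"])[:3,3];d=ray(c,*p,0)-o;d/=np.linalg.norm(d);M=np.eye(3)-np.outer(d,d);A+=M;b+=M@o;R.append((M,o))
    x=np.linalg.solve(A,b);return x,[np.linalg.norm(M@(x-o)) for M,o in R]
E
python3 - <<'E'
from h import *
t=read_camera("top");s=read_camera("scene");k=.64
print(t["fy"],s["fy"])
for n,a,b in [("NL",(370,352),(462,257)),("FL",(377,232),(388,365)),("NR",(527,360),(318,183)),("wing",(398,282),(397,296)),("jar",(183,284),(648,437)),("hammerend",(587,386),(272,170))]:
    x,r=tri(t,np.array(a)*k,s,np.array(b)*k);print(n,x.round(4),np.round(r,4))
print([ (proj(s,(0,0,z))/k).round(0) for z in(0,.1)],[ (proj(t,(0,0,z))/k).round(0) for z in(0,.1)], proj(s,get_state()["tool_pos"])/k)
# wing yaw
p=[ray(s,251.5,184.2,.1675),ray(s,258.3,192.,.1675)];d=p[1]-p[0];print(p,np.arctan2(d[1],d[0]))
p=[ray(t,250.3,177.2,.1675),ray(t,257,181.8,.1675)];d=p[1]-p[0];print(p,np.arctan2(d[1],d[0]))
E
```

```text
395.35213333292927 440.14220721355576
NL [0.3835 0.0623 0.1088] [0.0027 0.0027]
FL [0.6929 0.0394 0.1108] [0.0005 0.0005]
NR [ 0.3557 -0.3251  0.1203] [0.0042 0.0042]
wing [ 0.5552 -0.0121  0.139 ] [0.0019 0.0019]
jar [0.5752 0.5616 0.0585] [0.0032 0.0032]
hammerend [ 0.2927 -0.5061  0.0038] [0.0016 0.0016]
[array([496., 163.]), array([501., 136.])] [array([397., 504.]), array([396., 511.])] [285.35914452  53.21528571]
[array([ 0.55587548, -0.01919574,  0.1675    ]), array([0.57184169, 0.01343601, 0.1675    ])] 1.1157576631024981
[array([0.56397537, 0.00243215, 0.1675    ]), array([ 0.54554533, -0.0230052 ,  0.1675    ])] -2.197794022878345
```

```bash
python3 -m pendant '[[-1,0,0,-1,0,0,0],[-1,0,0,-1,0,0,0],[-1,0,0,-1,0,0,0],[-1,0,0,-1,0,0,0],[-1,0,0,-1,0,0,0],[-1,0.97,-0.74,0,0,0,0],[-1,0.97,-0.74,0,0,0,0],[-1,0.97,-0.74,0,0,0,0],[-1,0.97,-0.74,0,0,0,0],[-1,0.97,-0.74,0,0,0,0]]'; python3 -m pendant '[[-1,0.97,-0.74,0,0,0,0],[-1,0.97,-0.74,0,0,0,0],[-1,0.97,-0.74,0,0,0,0],[-1,0.97,-0.74,0,0,0,0],[-1,0.97,-0.74,0,0,0,0],[-1,0.97,-0.74,0,0,0,0],[-1,0.97,-0.74,0,0,0,0],[-1,0.97,-0.74,0,0,0,0],[-1,0.97,-0.74,0,0,0,0],[-1,0,0,0,0,0,0]]'; python3 -m pendant '[[-1,0,0,0,0,0,-0.9],[-1,0,0,0,0,0,-0.9],[-1,0,0,0,0,0,-0.9],[-1,0,0,0,0,0,-0.9],[-1,0,0,0,0,0,-0.9],[-1,0,0,0,0,0,-0.9],[-1,0,0,0,0,0,-0.9],[-1,0,0,0,0,0,0]]'
```

```text
time_s: 1.55
tool_pos: [0.2788, -0.3478, 0.4393]
tool_rot: [3.122, 0.349, 0.0]
ft_force: [0.9, -0.9, 0.5]
gripper_width: 0.998
grasp_force: 0.0
time_s: 2.8
tool_pos: [0.5608, -0.0101, 0.4383]
tool_rot: [-3.121, -0.354, 0.002]
ft_force: [-0.1, -0.6, -0.0]
gripper_width: 0.998
grasp_force: 0.0
time_s: 3.8
tool_pos: [0.5593, -0.0128, 0.4394]
tool_rot: [2.677, 1.643, -0.0]
ft_force: [0.2, -0.6, -0.4]
gripper_width: 1.001
grasp_force: 0.0
```

```bash
python3 -m pendant '[[-1,0,0,0.8,0,0,0],[-1,0,0,0.8,0,0,0],[-1,0,0,0.8,0,0,0],[-1,0,0,0.8,0,0,0],[-1,0,0,0.8,0,0,0],[-1,0,0,0.8,0,0,0],[-1,0,0,0,0,0,0]]'; python3 - <<'E'
from h import *
t=read_camera("top");s=read_camera("scene");p=get_state()["tool_pos"];print(p)
np.save("pics/s1.npy",s["color"])
for c in(s,t):
    print([proj(c,p+np.array([0,0,-z])).round(1).tolist() for z in(0,.08)])
crop(s,250,180,80,60,"pics/a.png",9)
E
```

```text
time_s: 4.68
tool_pos: [0.5586, -0.0125, 0.2457]
tool_rot: [-2.677, -1.64, 0.005]
ft_force: [-0.6, -0.4, 0.6]
gripper_width: 0.998
grasp_force: 0.0
[ 0.56009001 -0.01249349  0.24846413]
[[252.9, 172.4], [252.8, 185.9]]
[[253.7, 174.1], [254.2, 178.1]]
210 150
```

View pics/a.png

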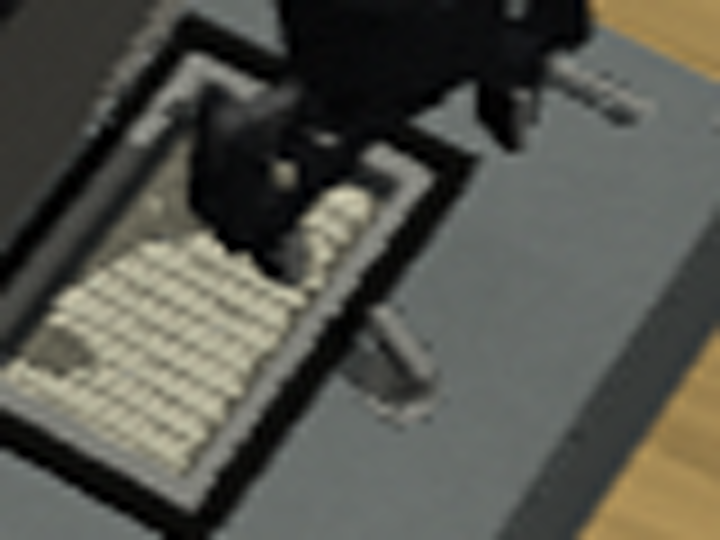

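The tips straddle the wing: tip midpoint is about (254.7,173.9) and wing top about (254.4,187.8). Corrected for the camera bias, the wing is at about (0.559,-0.012), right under the TCP. I'll go down and grip.

```bash
python3 -m pendant '[[-1,0,0,0.8,0,0,0],[-1,0,0,0.8,0,0,0],[-1,0,0,0.7,0,0,0],[-1,0,0,0.15,0,0,0],[-1,0,0,0,0,0,0]]'; python3 -m pendant '[[1,0,0,0,0,0,0],[1,0,0,0,0,0,0],[1,0,0,0,0,0,0],[1,0,0,0,0,0,0],[1,0,0,0,0,0,0],[1,0,0,0,0,0,0],[1,0,0,0,0,0,0],[1,0,0,0,0,0,0]]' 25
python3 - <<'E'
from h import *
s=read_camera("scene");np.save("pics/s2.npy",s["color"]);crop(s,250,180,80,60,"pics/b.png",9);print(get_state()["wrist_torque"])
E
```

```text
time_s: 5.4
tool_pos: [0.5605, -0.0123, 0.1507]
tool_rot: [2.676, 1.644, 0.002]
ft_force: [0.5, -0.9, 0.2]
gripper_width: 1.002
grasp_force: 0.0
time_s: 6.4
tool_pos: [0.5585, -0.0117, 0.1493]
tool_rot: [-2.674, -1.644, 0.004]
ft_force: [-7.6, 3.1, 6.8]
gripper_width: 0.102
grasp_force: 24.7
210 150
[0.59221002 1.32435517 0.05636457]
```

View pics/b.png

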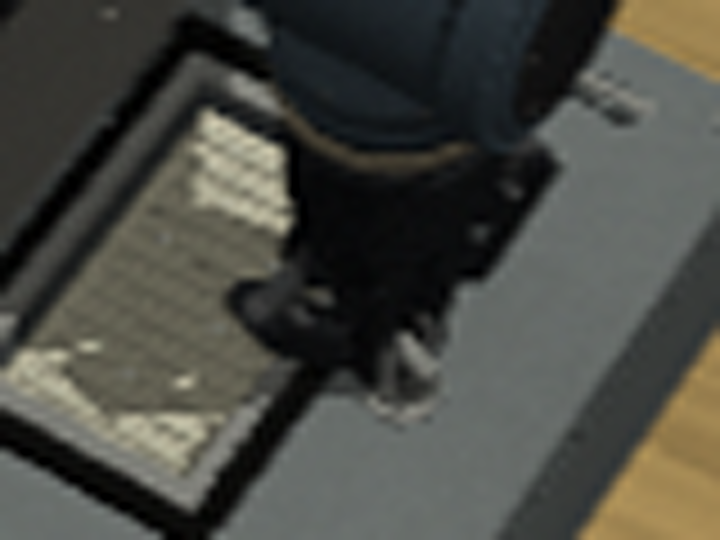

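The opening of 8.7 mm shows the wing is gripped square. Now I'll turn it about 67° clockwise.

```bash
python3 -m pendant '[[1,0,-0.03,0,0,0,0.44],[1,0,0,0,0,0,0.8],[1,0,0,0,0,0,0.8]]';python3 -m pendant '[[1,0,0,0,0,0,0.8],[1,0,0,0,0,0,0.8],[1,0,0,0,0,0,0.8],[1,0,0,0,0,0,0.8],[1,0,0,0,0,0,0.8],[1,0,0,0,0,0,0.8],[1,0,0,0,0,0,0.8],[1,0,0,0,0,0,0.8],[1,0,0,0,0,0,0]]'; python3 -c "
from h import *
s=get_state();r=s['tool_rot'];print(2*np.arctan2(r[1],r[0])%(2*np.pi),s['wrist_torque'])"
```

```text
time_s: 6.82
tool_pos: [0.5573, -0.0109, 0.1494]
tool_rot: [-2.882, -1.243, 0.004]
ft_force: [-10.6, 6.2, 8.7]
gripper_width: 0.102
grasp_force: 26.1
time_s: 7.95
tool_pos: [0.5558, -0.0072, 0.1494]
tool_rot: [-3.132, 0.122, 0.012]
ft_force: [-17.0, 31.1, 16.1]
gripper_width: 0.099
grasp_force: 30.6
6.205586123334006 [4.9872746  2.79569564 0.01420479]
```

```bash
python3 -m pendant '[[1,-0.05,-0.1,0,0,0,0],[1,0,0,0,0,0,0]]'; python3 -m pendant '[[1,-0.03,-0.06,-0.02,0,0,0],[1,0,0,0,0,0,0]]'; python3 -c "
from h import *
s=get_state();r=s['tool_rot'];print(2*np.arctan2(r[1],r[0])%(2*np.pi)-2*np.pi,s['wrist_torque'])"
```

```text
time_s: 8.2
tool_pos: [0.5556, -0.0066, 0.1494]
tool_rot: [-3.138, 0.118, 0.005]
ft_force: [-8.7, 4.4, 8.3]
gripper_width: 0.1
grasp_force: 25.2
time_s: 8.45
tool_pos: [0.5554, -0.0062, 0.1496]
tool_rot: [3.137, -0.119, -0.002]
ft_force: [-2.0, -9.2, -3.5]
gripper_width: 0.101
grasp_force: 24.6
-0.07568804268985563 [-1.46342515  0.20185137  0.0155276 ]
```

```bash
python3 -m pendant '[[-1,0,0,0,0,0,0],[-1,0,0,0,0,0,0],[-1,0,0,0,0,0,0],[-1,0,0,0,0,0,0],[-1,0,0,0,0,0,0],[-1,0,0,-0.6,0,0,0],[-1,0,0,-1,0,0,0],[-1,0,0,-1,0,0,0],[-1,0,0,-1,0,0,0],[-1,0,0,-1,0,0,0]]'; python3 - <<'E'
from h import *
s=read_camera("scene");np.save("pics/s3.npy",s["color"]);crop(s,240,170,120,90,"pics/c.png",6.5)
E
```

```text
time_s: 9.7
tool_pos: [0.5558, -0.005, 0.3355]
tool_rot: [3.139, -0.119, 0.0]
ft_force: [0.8, 0.4, 0.6]
gripper_width: 1.002
grasp_force: 0.0
180 125
```

View pics/c.png

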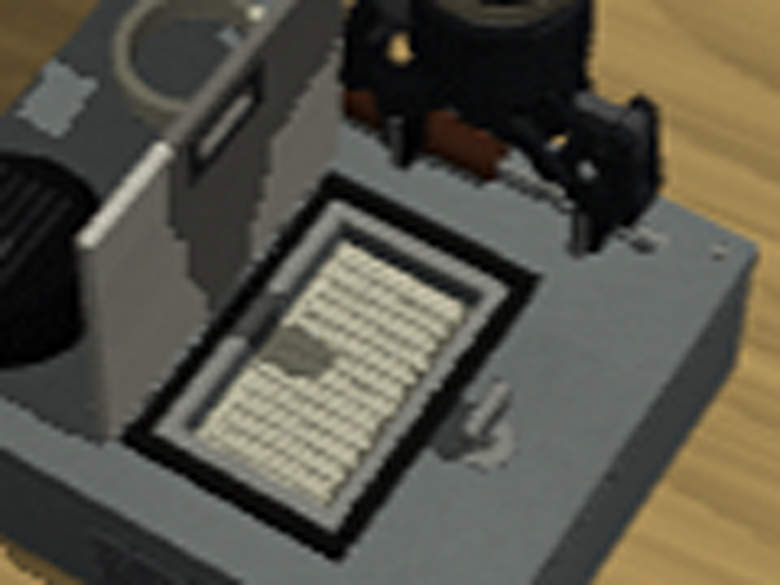

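The wing now looks parallel to the foam edge (wing (470,430)-(505,385), edge (345,560)-(540,275) in the crop). The panel is upright. I'll hop over the panel with the fingers shut and check the yaw and panel angle numerically.

```bash
python3 -m pendant '[[1,0,0,-1,0,0,0],[1,0,0,-1,0,0,0],[1,-0.2,0.9,0,0,0,0],[1,-0.2,0.9,0,0,0,0],[1,-0.2,0.9,0,0,0,0],[1,-0.2,0.9,0,0,0,0],[1,-0.2,0.9,0,0,0,0],[1,-0.15,0.8,0,0,0,0],[1,0,0,0,0,0,0]]'; python3 - <<'E'
from h import *
s=read_camera("scene");b=np.array([1.8,2.3])
px=lambda u,v:np.array([180+u/6.5,125+v/6.5])-b
yw=lambda p,q:np.arctan2((q-p)[1],(q-p)[0])
e=[ray(s,*px(540,275),.131),ray(s,*px(345,560),.131)];print("foam edge yaw",yw(*e),e)
w=[ray(s,*px(505,385),.1675),ray(s,*px(470,430),.1675)];print("wing",yw(*w),np.mean(w,0))
a=-.075;X=np.array([np.cos(a),np.sin(a),0]);Y=np.array([-np.sin(a),np.cos(a),0])
h=np.array([.555,-.0065,.139])-.16*Y;h[2]=.139
P=np.array(s["pose"]);o=P[:3,3]
for q in((85,240),(110,435)):
    d=ray(s,*px(*q),0)-o;k=((h+.105*X-o)@X)/(d@X);p=o+k*d-h;print(p@Y,p[2],np.arctan2(p[2],p@Y))
p=get_state()["tool_pos"]-h;print("tool in hinge frame",p@X,p@Y,p[2])
crop(s,240,170,120,90,"pics/d.png",6.5)
E
```

```text
time_s: 10.88
tool_pos: [0.4935, -0.2144, 0.4138]
tool_rot: [3.139, -0.123, -0.001]
ft_force: [0.0, 0.3, -1.0]
gripper_width: -0.0
grasp_force: 0.0
foam edge yaw -0.05228205381955177 [array([ 0.45280776, -0.0345013 ,  0.131     ]), array([ 0.64849832, -0.04474173,  0.131     ])]
wing -0.11478945176966768 [ 0.55728916 -0.01226196  0.1675    ]
0.005817493822064506 0.18898673200633764 1.5400234925389837
-0.004567874594620515 0.008329231065228981 2.0724217718125653
tool in hinge frame -0.04551660524626971 -0.05088579488738712 0.27482053097644554
180 125
```

View pics/d.png

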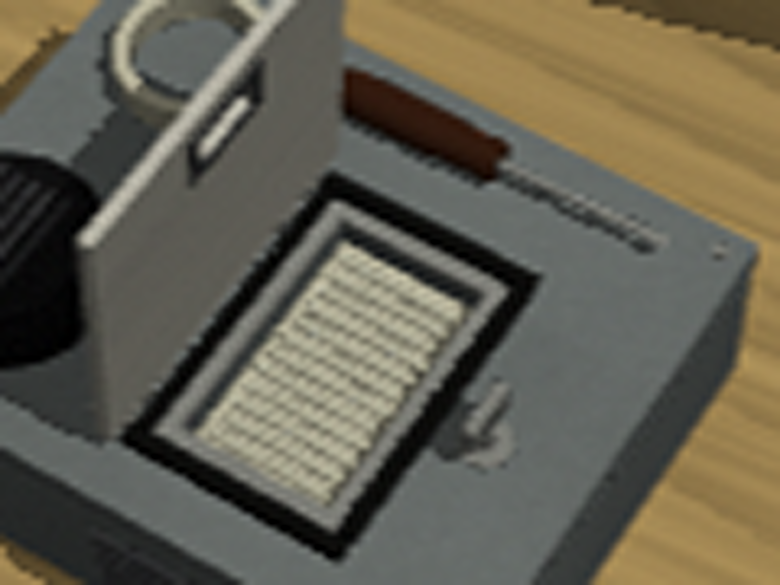

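The panel stands at about 1.55 rad, nothing was disturbed, and the tool is 5 cm behind the hinge line. Going down and making contact.

```bash
python3 -m pendant '[[1,0,0,1,0,0,0],[1,0,0,1,0,0,0],[1,0,0,1,0,0,0],[1,0,-0.2,0,0,0,0],[1,0,-0.2,0,0,0,0],[1,0,-0.2,0,0,0,0],[1,0,-0.2,0,0,0,0]]'; python3 -m pendant '[[1,0,-0.23,0.02,0,0,0],[1,0,-0.23,0.02,0,0,0],[1,0,-0.23,0.02,0,0,0],[1,0,-0.23,0.02,0,0,0]]'; cat >>h.py <<'E'
def hf():
    a=-.072;X=np.array([np.cos(a),np.sin(a),0]);Y=np.array([-np.sin(a),np.cos(a),0]);h=np.array([.555,-.0065,0])-.16*Y;h[2]=.139
    p=get_state()["tool_pos"]-h;print("hinge frame mm",(1000*np.array([p@X,p@Y,p[2]])).round(1))
E
python3 -c "
from h import *
hf();s=read_camera('scene');crop(s,240,170,120,90,'pics/e.png',6.5)"
```

```text
time_s: 11.8
tool_pos: [0.4968, -0.1804, 0.2952]
tool_rot: [3.139, -0.119, 0.003]
ft_force: [-0.0, 0.6, 0.1]
gripper_width: 0.001
grasp_force: 0.0
time_s: 12.3
tool_pos: [0.4992, -0.1437, 0.2907]
tool_rot: [-3.139, 0.119, 0.001]
ft_force: [-0.7, -2.0, 0.5]
gripper_width: -0.001
grasp_force: 0.6
hinge frame mm [-45.8  19.1 151.7]
180 125
```

View pics/e.png

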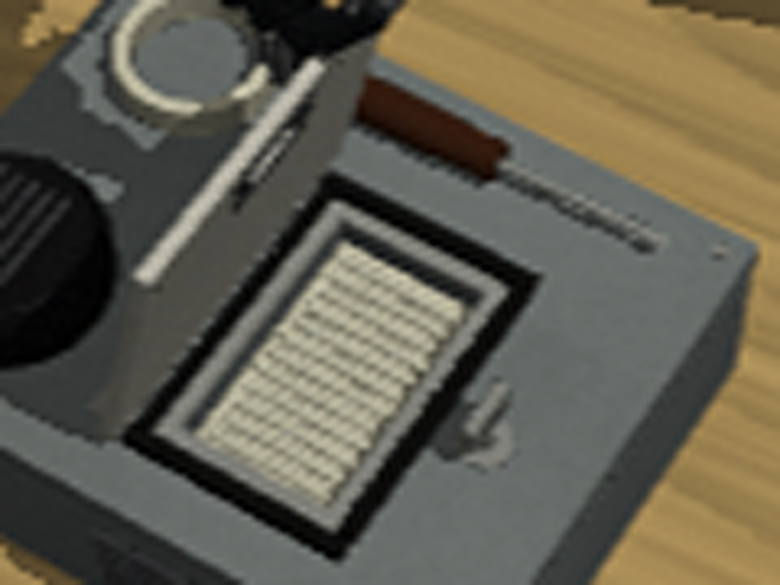

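The panel follows the fingertips, tilted to about 75°, with a force of about 2 N. Continuing along the arc.

```bash
python3 -m pendant '[[1,0,-0.21,0.09,0,0,0],[1,0,-0.21,0.09,0,0,0],[1,0,-0.21,0.09,0,0,0],[1,0,-0.21,0.09,0,0,0],[1,0,-0.185,0.14,0,0,0],[1,0,-0.185,0.14,0,0,0],[1,0,-0.185,0.14,0,0,0],[1,0,-0.185,0.14,0,0,0]]';python3 -m pendant '[[1,0,-0.144,0.18,0,0,0],[1,0,-0.144,0.18,0,0,0],[1,0,-0.144,0.18,0,0,0],[1,0,-0.144,0.18,0,0,0],[1,0,0,0,0,0,0]]';  python3 -c "
from h import *
hf();s=read_camera('scene');crop(s,240,170,120,90,'pics/f.png',6.5)"
```

```text
time_s: 13.35
tool_pos: [0.504, -0.0808, 0.2536]
tool_rot: [3.139, -0.119, -0.0]
ft_force: [1.3, -1.1, 0.7]
gripper_width: -0.001
grasp_force: 0.6
time_s: 13.98
tool_pos: [0.5055, -0.0579, 0.2246]
tool_rot: [-3.139, 0.119, 0.002]
ft_force: [0.1, -0.3, -0.1]
gripper_width: -0.001
grasp_force: 0.0
hinge frame mm [-45.7 105.2  85.6]
180 125
```

View pics/f.png

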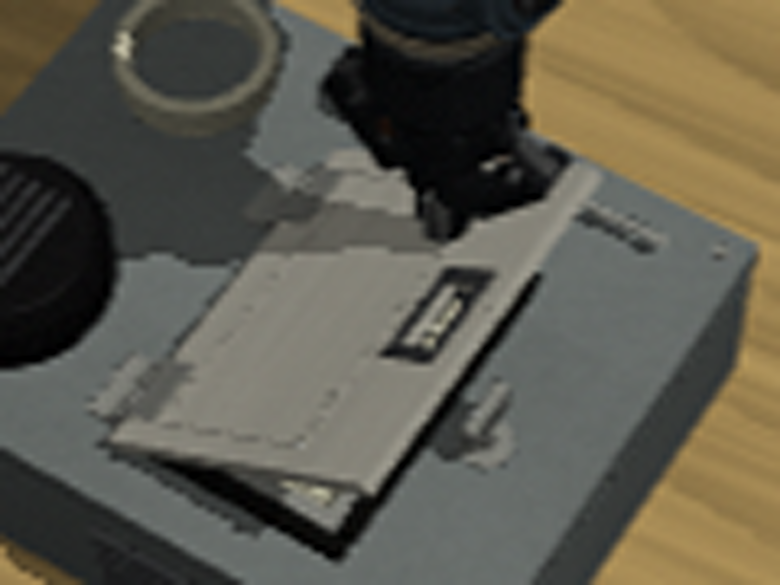

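The panel is about 30° open. The slot (about (435,315)) is heading for the wing (about (487,410)). Continuing slowly.

```bash
python3 -m pendant '[[1,0,-0.075,0.16,0,0,0],[1,0,-0.075,0.16,0,0,0],[1,0,-0.075,0.16,0,0,0],[1,0,-0.075,0.16,0,0,0],[1,0,-0.065,0.16,0,0,0],[1,0,-0.03,0.11,0,0,0],[1,0,-0.01,0.1,0,0,0],[1,0,-0.01,0.08,0,0,0],[1,0,0,0,0,0,0]]';  python3 -c "
from h import *
hf();s=read_camera('scene');crop(s,240,170,120,90,'pics/g.png',6.5)"
```

```text
time_s: 15.15
tool_pos: [0.507, -0.0418, 0.1815]
tool_rot: [-3.139, 0.119, 0.001]
ft_force: [0.6, -0.9, 0.2]
gripper_width: -0.002
grasp_force: 0.0
hinge frame mm [-45.4 121.3  42.5]
180 125
```

View pics/g.png

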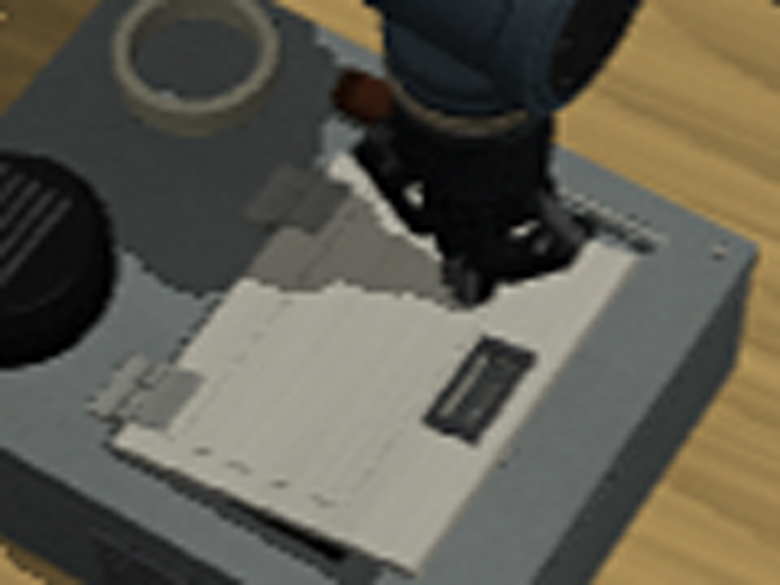

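The wing now shows inside the slot (about (480,390)), parallel to it. Continuing down.

```bash
python3 -m pendant '[[1,0,-0.02,0.1,0,0,0],[1,0,-0.02,0.1,0,0,0],[1,0,-0.02,0.08,0,0,0],[1,0,-0.01,0.08,0,0,0],[1,0,-0.01,0.08,0,0,0],[1,0,0,0.06,0,0,0],[1,0,0,0,0,0,0]]';  python3 -c "
from h import *
hf()"; python3 -m pendant '[[1,0,0,0.05,0,0,0],[1,0,0,0.04,0,0,0],[1,0,0,0.04,0,0,0],[1,0,0,0,0,0,0]]';  python3 -c "
from h import *
hf()"
```

```text
time_s: 16.08
tool_pos: [0.5072, -0.0386, 0.1615]
tool_rot: [-3.139, 0.119, 0.001]
ft_force: [0.2, -0.1, -0.1]
gripper_width: -0.0
grasp_force: 0.0
hinge frame mm [-45.4 124.5  22.5]
time_s: 16.58
tool_pos: [0.5073, -0.0386, 0.1564]
tool_rot: [3.139, -0.119, -0.0]
ft_force: [0.5, -0.1, 0.0]
gripper_width: 0.002
grasp_force: 0.0
hinge frame mm [-45.3 124.6  17.4]
```

```bash
for i in 1; do python3 -m pendant '[[1,0,0,0.03,0,0,0],[1,0,0,0.03,0,0,0],[1,0,0,0,0,0,0]]'; done; python3 -m pendant '[[1,0,0,0.03,0,0,0],[1,0,0,0.02,0,0,0],[1,0,0,0,0,0,0]]';  python3 -c "
from h import *
hf()"
```

```text
time_s: 16.95
tool_pos: [0.5073, -0.0385, 0.1542]
tool_rot: [-3.139, 0.119, -0.0]
ft_force: [-1.0, 1.5, 4.2]
gripper_width: -0.005
grasp_force: 1.8
time_s: 17.32
tool_pos: [0.5073, -0.0385, 0.1524]
tool_rot: [-3.139, 0.119, -0.0]
ft_force: [-2.4, 3.0, 6.9]
gripper_width: -0.0
grasp_force: 3.5
hinge frame mm [-45.2 124.7  13.4]
```

```bash
python3 -m pendant '[[1,0,0,0.03,0,0,0],[1,0,0,0.02,0,0,0],[1,0,0,0,0,0,0]]';  python3 -m pendant '[[1,0,0,0.02,0,0,0],[1,0,0,0,0,0,0]]'; python3 -c "
from h import *
hf()"
```

```text
time_s: 17.7
tool_pos: [0.5074, -0.0384, 0.151]
tool_rot: [-3.139, 0.119, -0.001]
ft_force: [-3.5, 2.5, 14.8]
gripper_width: -0.004
grasp_force: 7.3
time_s: 17.95
tool_pos: [0.5074, -0.0384, 0.1508]
tool_rot: [-3.139, 0.119, -0.001]
ft_force: [-9.5, 3.9, 23.3]
gripper_width: 0.001
grasp_force: 11.8
hinge frame mm [-45.2 124.7  11.8]
```

```bash
python3 -m pendant '[[1,0,0,0,0,0,0],[1,0,0,0,0,0,0],[1,0,0,0,0,0,0],[1,0,0,0,0,0,0]]'; python3 -c "
from h import *
hf()
s=read_camera('scene')['color'];g=cv2.cvtColor(s,cv2.COLOR_RGB2GRAY)[178:200,244:268];print(g)"
```

```text
time_s: 18.45
tool_pos: [0.5074, -0.0384, 0.1509]
tool_rot: [-3.139, 0.119, -0.001]
ft_force: [-8.8, 3.7, 23.2]
gripper_width: 0.004
grasp_force: 11.7
hinge frame mm [-45.2 124.8  11.9]
[[171 173 175 174 175 173 174 178 176 177 176 175 175 174 173 172 172 171
  172 173 172 173 172 171]
 [171 174 173 173 172 172 174 173 172 176 174 173 173 174 173 172 172 172
  174 172 172 172 171 170]
 [173 174 173 170 171 172 173 171 173 173 172 173 175 172 171 172 171 174
  173 172 173 172 171 170]
 [174 172 172 170 172 172 171 171 174 160 152 176 175 173 173 172 173 173
  172 173 173 171 171 174]
 [174 172 170 170 173 171 171 174 166 160 166 145 157 178 175 175 174 173
  172 172 171 170 172 175]
 [172 170 171 172 171 171 172 166 160 178 150  43  59 112 160 181 176 175
  173 172 171 172 174 172]
 [169 170 171 170 169 172 166 160 179 154  54  74 123 116  79 110 162 179
  175 171 170 172 171 172]
 [169 172 172 169 170 172 174 154  87  49  46 100 127 108  53  46  63 111
  159 177 175 174 172 173]
 [170 172 169 170 172 174 177 152  59  25  80 130 115  78  47  40  47  49
   61 106 156 173 173 178]
 [170
[... 608 characters left out ...]
60 150  70  39  30  41  44  52  62  57  82 100  50  55 120 177 174
  175 160 110 100 103 103]
 [158 173 151  66  56  57  41  62  73  99  90  60  59  42  87 156 175 175
  163 125  99 102 104 105]
 [148 152  81  43  49  52  70 110 132 132 113  60  49  72 137 176 175 170
  138  97 101 104 101 103]
 [170 158 106  53  43  46  53  71  80  77  65  53  56 121 177 172 175 157
  110 101 102 103 100 101]
 [170 170 174 160 109  54  42  46  49  48  41  43  80 148 176 175 164 125
  101 106 104 102 103 102]
 [168 168 172 173 177 166 121  61  42  45  44  68 132 177 174 169 139 100
  105 105 106 105 103 103]
 [168 170 169 172 174 174 175 168 124  59  47 116 176 174 174 155 103 103
  106 104 104 105 103 101]]
```

The band of the wing top runs parallel to the panel edge (slope -0.65 against -0.67 px per row). The panel is home and held with 23 N. Handing in.

```bash
python3 -c "
from bench import *
print(finish_job())"
```

```text
the job is handed in; nothing more can be done
None
```

The wing is lined up with the slot, and the panel is shut over it and pressed home with about 23 N of fingertip force; I handed the job in while still holding it.

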